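# Set the specimen block to the scribed line

### The job

Slide the specimen block across the setting board until one long side seats flat against the steel fence, well before the line; then, keeping it lightly pressed against the fence, slide it along until its leading edge meets the long scribed line, give it a last light press against the fence there and leave it, flush with the fence. Do not lift the block, do not run past the line, press gently so that the fence is not strained, and leave the other things where they are.

Things in the scene. Friction and masses are not known exactly. Their poses are not given: they have to be found in the camera images.
- board: Flat fixed setting board, 240 x 144 mm, top 10 mm above the worktop. Origin: centre of the underside; x runs along its length, the way the block must travel, y points to the fence (away from the robot), z up. A 1.5 mm dark line is scribed right across the top with its middle at x = +50 mm, parallel to y; the short ticks on the near edge are only graduations.
- line_mid (a point): Middle of the scribed line on the board's top face: x = +50, y = 0, z = 10 mm in the board's frame, same axes.
- guide: Adjustable fence, same origin and axes as the board: a straight rigid steel bar, x -100 to +100 mm, 12 mm wide, top 25.5 mm above the worktop. Its face stands anywhere from y = +24 to +40 mm, locked at an unmeasured setting: find it by feel or eye. A push of 3 to 10 N seats the block; 20 N is too much. Behind it two thumb-screws, x +-75, y +60, top 23.5 mm.
- block: Loose specimen block, light wood on an aluminium sole, cork pad on top: 56 (x) x 40 (y) x 38 mm high, 0.21 to 0.42 kg, on the board between fence and robot, 65 to 100 mm short of the line. Origin: centre of the underside; its x is within 0.2 rad of the board's x. It can be pushed, or gripped from above over its length or width and slid; sliding takes 1 to 5 N.
- block_mid (a point): Centre of the block, 19 mm above its underside, same axes.
- block_front (a point): Middle of the block's leading lower edge, at x = +28 mm, z = 0 in the block's frame: this edge has to meet the scribed line.
- cover_box: Bystander: small pale green box of cover glasses, 29 x 32 x 21 mm, on the board past the line near the robot-side corner. Origin: centre of the underside.
- tweezers: Bystander: tweezers, 125 x 15 x 9 mm, lying along the board's near side. Origin: centre of the underside.
- canister: Bystander: black round canister, 34 mm across, 50 mm high, beside the starting end of the board. Origin: centre of the underside.

How it is judged (in metres and radians):
On the way, in this order (a step that is already met when the one before it is completed fails the run):
1. the block is pressed against the fence, parallel to it, with its leading edge still 25 mm or more short of the line (contact force between block and guide above 1.5 N and angle between the x axis of block and the x axis of board, either way round below 0.035 rad and x of block_front in the frame of board below 0.025 m), for 0.2 s.
2. the leading edge is on the line while the block is pressed against the fence (more than 1 N) (contact force between block and guide above 1 N and angle between the x axis of block and the x axis of board, either way round below 0.035 rad and x of block_front in the frame of board between 0.048 and 0.052 m), for 0.2 s.
At the end, for the whole second after the job is handed in: The block lies flat and at rest on the board, leading edge within 2 mm of the scribed line, its side within 1.8 mm of the fence and within 2 degrees of parallel to it (x of block_front in the frame of board between 0.048 and 0.052 m and angle between the x axis of block and the x axis of board, either way round below 0.035 rad and angle between block's own z axis and vertical below 0.05 rad and y of fence_c0 in the frame of block below 0.0278 m and z of block_front in the frame of board below 0.012 m and linear speed of block below 0.005 m/s); the robot touches nothing.
It fails at once if the block is pressed against the fence with more than 20 N (contact force between block and guide above 20 N).
It fails at once if the leading edge runs more than 4 mm past the line (x of block_front in the frame of board above 0.054 m).
It fails at once if near the line (last 20 mm) the block stands more than 4 mm off the fence (x of block_front in the frame of board above 0.03 m and y of fence_c0 in the frame of block above 0.03 m).
It fails at once if the block is lifted more than 5 mm off the board (z of block_mid in the frame of board above 0.034 m).
It fails at once if a bystander is moved more than 15 mm (distance of any of cover_box, tweezers, canister from where it was at the start of the episode above 0.015 m).
It also fails if it takes over 69 s, if anything falls off the work surface, if the arm or the gripper's body presses on something with over 40 N, if the wrist force passes 120 N, or if a joint passes its speed limit or range.

### The arm

A 6-joint arm with a two-finger parallel gripper is mounted at the origin on the work surface; the furniture and walls round the work are solid. World frame = base frame: x ahead of the robot, y to its left, z up, the work surface at z = 0. Lengths are in m, angles in degrees, forces in N, time in s.
With the tool pointing down it reaches from about 0.3 to 0.875 m from the base axis. Payload 4.2 kg.
Tool frame: the origin (TCP) lies at the very end of the fingers, on their centre line; the grasp point (between the pads) lies 19 mm behind it; z points along the fingers, y is the line along which they close (so a half turn about z gives the same grasp; the last joint's range is limited). The gripper opens to 85 mm and grips with 20 to 120 N. Pads are 22 mm wide; open, the fingers measure 114 mm over their backs; the gripper's body (76 mm by 85 mm) begins 54 mm behind the grasp point. The pads swing forward as they close: fully open they stand 13 mm farther back than shut.
Start: joints at [64.744, 18.312, 89.639, -0, 72.044, -1.146], TCP at [0.235, 0.525, 0.231] pointing down, gripper open.
Joint ranges: [-177.97, 177.97], [-48.28, 115.42], [12.27, 149.76], [-77.06, 257.06], [2.81, 150.46], [-146.56, 146.56]. Speed limits (degrees/s): [147.25, 147.25, 180, 180, 180, 180].

### API

Orientations are given as [roll, pitch, yaw] about the fixed x, y, z axes, in that order (R = Rz(yaw) Ry(pitch) Rx(roll)).
In Python, from bench import r gives the robot as it stands.
- The arm moves only by the tool move_arm, never from a script. Its argument "series" is a list that holds one entry, the list of rows, each a list of 6 numbers: the shift along the tool's x, y, z in mm, then the turn, a rotation vector about the tool's x, y, z in units of 6 degrees (1.0 is 6 degrees). In form: [[[dx, dy, dz, rx, ry, rz], ...]]. A call has 1 to 8 rows; each row is the pose to reach, as a shift and turn from the pose commanded when the call began, along the tool's axes at that moment; what a row does not reach only later rows make up. A row lasts 1/10 s, in which the tool goes at most 50 mm and 8.59 degrees, less where a joint would pass 70% of its speed; a pose out of reach is approached as far as the arm can. A call with a gripper value outside its range is refused whole. "jaw" is the opening, from -1 (shut) to 1 (fully open), set as the call begins (left out, the last holds). The fingers move at their own pace and stop on an object; the grip force is fixed at half the most. Time passes only in rows, so rows that repeat a pose let the fingers close. It gives the time, the measured TCP pose, the force, the opening and the grip force at its end, in the units of the state.
- r.get_state(): the state, without advancing time (a new reading comes with each control period).
- r.camera(name): name is "scene" or "top" or "wrist"; returns (picture, depth): 400x640x3 uint8, red, green, blue; 400x640 float32, m along the optical axis (not along the pixel's ray), 0 where there is no reading.
- r.camera_params(name): a dict with "fx", "fy", "cx", "cy" (pixels), "world_from_camera" (4x4, takes a point from camera to world coordinates). Camera axes: x right, y up, looking along -z (the intrinsics and any distortion apply to the point x, -y, -z); pixel columns grow to the right and rows downward; lengths in m; the calibration is good to about 2 mm. The wrist camera is an equidistant fisheye: a pixel r from the principal point sees the ray r / f radians off the axis. A picture is of the moment at which its call begins: read the wrist's pose just before it. camera_params takes no time and is no camera call; for the wrist camera it gives the pose at the moment of the call.
- r.job_done(): hands the job in; it is judged then, once.
Trained networks look in the newest picture that a camera, given by its name, has taken for a name from the list of things; names that differ only in an ending like _2 or _b are one class to them, and where a whole thing is asked for, a point or a joint stands for the part that bears it (a point fixed in the world has none). Each returns a list of dicts, best first, with "confidence" (0 to 1); they miss things now and then, are a little off and sometimes report something else, mostly with a low value. They report only what shows in the picture. A call takes as long as a camera call.
- r.find_in(camera, label): "position" ([x, y, z] in m, in world coordinates, good to about 4 mm: the middle of the surface that is visible of it).
- r.cut_out(camera, label): "mask" (400x640 bool, what is visible of it).
- r.spot_point(camera, label): "position" ([x, y, z] in m, in world coordinates, good to about 4 mm: a listed point, or the origin of a listed thing).
The state is a dict: "time_s": time; "joints": joint angles; "joint_vel": joint speeds; "tau": joint torques, N m; "ee_pos": TCP position; "eef_rot": TCP orientation; "contact_force": force on the tool from outside, world axes, zero at the start; "torque": the same for the moment, N m; "opening": finger opening in m; "gripper_force": force on a finger pad.
Only numpy, scipy, OpenCV 4.12 (cv2) and the standard library are available. Lean on these libraries where they do the work, as an engineer would, in place of code of your own. Each camera call takes 0.05 s, during which the arm holds its last target. There are 200 camera calls.

## Working session

There is one attempt and no reset: what is moved stays moved. The work goes in short steps, Python scripts to look and compute and a tool call to move; the robot and the scene stay as the last step left them, time stands still between calls to the robot, and variables do not carry over. Pictures are saved under pics/ and viewed, at most 10 in all, crops included, and the job is handed in when it is done.

Besides the shell and the picture viewer there is one more tool, called after "Emit:" as name(argument=value, ...), one argument or row to a line, values as JSON. move_arm: Moves the arm, as the interface text tells. Its arguments: {"type":"object","properties":{"series":{"type":"array","items":{"type":"array","items":{"type":"array","items":{"type":"number"}}}},"jaw":{"type":"number"}},"required":["series"]}

```bash
mkdir -p pics; ls; python3 - <<'E'
from bench import r
import cv2
s=r.get_state();print(s)
for c in("scene","top"):
    p,d=r.camera(c);cv2.imwrite(f"pics/{c}0.png",p[:,:,::-1])
    for l in("block","block_front","line_mid","guide","board","cover_box","tweezers","canister"):
        for o in r.spot_point(c,l)[:1]:print(c,l,[round(float(v),4) for v in o["position"]],round(o["confidence"],2))
E
```

```text
pics
{'time_s': 0.0, 'joints': array([ 6.47425969e+01,  1.83540719e+01,  8.97065738e+01, -6.08663295e-04,
        7.20449191e+01, -1.14597589e+00]), 'joint_vel': array([-0.00744332, -0.03225365,  0.00565564, -0.00107418,  0.10870233,
        0.00218437]), 'tau': array([-2.65484297e-03, -4.15526891e+01, -2.34159690e+01, -4.82594842e-04,
        8.54266546e-03, -2.01128927e-07]), 'ee_pos': array([0.234693  , 0.52439814, 0.23045676]), 'eef_rot': array([-1.79894445e+02, -1.53270681e-03,  1.55888760e+02]), 'contact_force': array([ 0.87430842,  0.23066949, -0.090467  ]), 'torque': array([ 0.00442834, -0.03181792,  0.01070043]), 'gripper_force': 0.0, 'opening': 0.08519993626628876}
scene block [0.4145, -0.1641, 0.0063] 0.76
scene block_front [0.4237, -0.1933, 0.0068] 0.58
scene line_mid [0.4549, -0.2599, 0.011] 0.9
scene guide [0.4563, -0.206, 0.0007] 0.73
scene board [0.4528, -0.2096, 0.002] 0.96
scene cover_box [0.413, -0.3093, 0.0098] 0.58
scene tweezers [0.3571, -0.2268, 0.003] 0.94
scene canister [0.4745, -0.0432, 0.0014] 0.91
top block [0.4134, -0.1592, 0.0074] 0.92
top block_front [0.4202, -0.1892, 0.0116] 0.59
top line_mid [0.4587, -0.2602, 0.008] 0.67
top guide [0.4767, -0.0441, -0.0006] 0.16
top board [0.4561, -0.2103, -0.0021] 0.75
top cover_box [0.4192, -0.3104, 0.0118] 0.81
top tweezers [0.3563, -0.2311, 0.0038] 0.53
top canister [0.4759, -0.0432, -0.001] 0.83
```

View pics/top0.png

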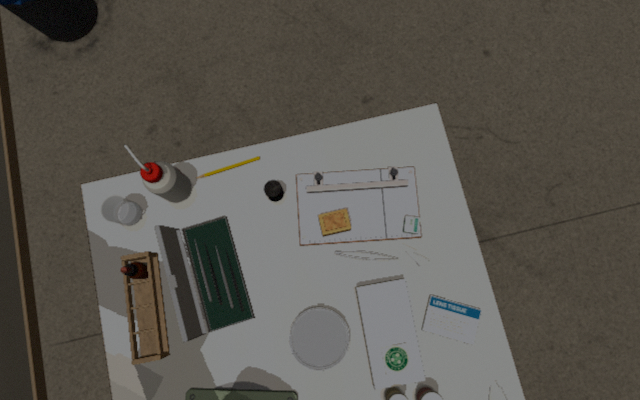

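View pics/scene0.png

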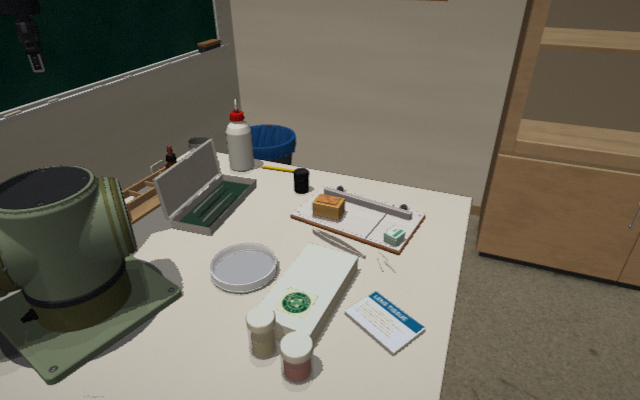

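The top view shows the block at about (335,222), the fence from (307,189) to (408,183), the line near x=383 and the box at (412,225). The route over is clear, so I'll go above the block and look from there.

```bash
cat > h.py <<'E'
from bench import r
import numpy as np
from scipy.spatial.transform import Rotation as R
np.set_printoptions(precision=4,suppress=True)
def cur():
    s=r.get_state();return s,np.array(s["ee_pos"]),R.from_euler("xyz",s["eef_rot"],degrees=True)
def goto(p,psi):
    s,p0,R0=cur();T=R.from_euler("xyz",[180,0,psi],degrees=True)
    print("t",s["time_s"],"d",np.round(R0.inv().apply(np.array(p)-p0)*1000,1),"rot",np.round((R0.inv()*T).as_rotvec(degrees=True)/6,2))
E
python3 -c "
from h import *
goto([.42,-.19,.22],3)"
```

```text
t 0.9 d [-461.  -576.9   11.3] rot [ 0.   -0.   25.48]
```

Emit:
move_arm(
  series=[
    [[-461, -577, 11, 0, 0, 25.48], [-461, -577, 11, 0, 0, 25.48], [-461, -577, 11, 0, 0, 25.48], [-461, -577, 11, 0, 0, 25.48], [-461, -577, 11, 0, 0, 25.48], [-461, -577, 11, 0, 0, 25.48], [-461, -577, 11, 0, 0, 25.48], [-461, -577, 11, 0, 0, 25.48]],
  ],
)

```text
time_s: 1.7
ee_pos: [0.3352, 0.1359, 0.2257]
eef_rot: [179.9, -0.0, 86.8]
contact_force: [1.1, -0.3, 0.4]
opening: 0.0855
gripper_force: 0.0
```

```bash
python3 -c "
from h import *
goto([.42,-.19,.22],3)"
```

```text
t 1.7 d [-320.7  102.7    5.7] rot [ 0.01 -0.01 13.97]
```

Emit:
move_arm(
  series=[
    [[-321, 103, 6, 0, 0, 13.97], [-321, 103, 6, 0, 0, 13.97], [-321, 103, 6, 0, 0, 13.97], [-321, 103, 6, 0, 0, 13.97], [-321, 103, 6, 0, 0, 13.97], [-321, 103, 6, 0, 0, 13.97], [-321, 103, 6, 0, 0, 13.97], [-321, 103, 6, 0, 0, 13.97]],
  ],
)

```text
time_s: 2.5
ee_pos: [0.4232, -0.1923, 0.2192]
eef_rot: [179.9, -0.0, 17.8]
contact_force: [0.1, 0.7, 0.2]
opening: 0.085
gripper_force: 0.0
```

```bash
python3 - <<'E'
from h import *
import cv2
goto([.42,-.19,.22],3)
pr=r.camera_params("wrist");p,d=r.camera("wrist");cv2.imwrite("pics/w1.png",p[:,:,::-1]);np.savez("w1.npz",p=p,d=d,T=pr["world_from_camera"],k=[pr[k] for k in("fx","fy","cx","cy")])
print(pr)
for l in("block","block_mid","block_front","line_mid","guide","board","cover_box"):
    for o in r.spot_point("wrist",l)[:1]:print(l,np.array(o["position"]),round(o["confidence"],2))
E
```

```text
t 2.5 d [-2.3 -3.2 -0.9] rot [ 0.02 -0.01  2.46]
{'fx': 309.70691628693146, 'fy': 309.70691628693146, 'cx': 317.5954307381047, 'cy': 198.39980673613172, 'world_from_camera': array([[ 0.3049,  0.9194,  0.2484,  0.486 ],
       [-0.9524,  0.2938,  0.0817, -0.1713],
       [ 0.0021, -0.2615,  0.9652,  0.3627],
       [ 0.    ,  0.    ,  0.    ,  1.    ]])}
block [ 0.4119 -0.1608  0.0094] 0.73
block_mid [ 0.4198 -0.1672  0.0292] 0.67
block_front [ 0.4189 -0.1891  0.0092] 0.82
line_mid [ 0.4541 -0.2581  0.0085] 0.95
board [ 0.4507 -0.2099 -0.0011] 0.87
cover_box [ 0.4179 -0.3131  0.01  ] 0.67
```

View pics/w1.png

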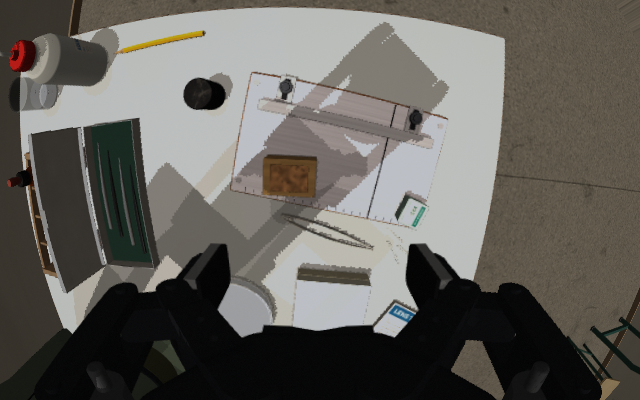

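The wrist view shows the block at about (290,176), the line from (397,103) to (369,217) and the fence from (260,103) to (432,143). Next I'll get the geometry from depth and the line pixels.

```bash
cat >> h.py <<'E'
import cv2
def cloud(p,d,T,k):
    fx,fy,cx,cy=k
    v,u=np.mgrid[0:400,0:640].astype(float);x=(u-cx)/fx;y=(v-cy)/fy;th=np.hypot(x,y);f=np.tan(th)/np.maximum(th,1e-9)
    X=np.stack([x*f,-y*f,-np.ones_like(x)],-1)           # ray at unit depth
    Rw=X@T[:3,:3].T
    return Rw,T[:3,3],Rw*d[...,None]+T[:3,3]
def onplane(Rw,o,m,z):
    q=Rw[m];return (o+q*((z-o[2])/q[:,2])[:,None])[:,:2]
def shot(name):
    pr=r.camera_params("wrist");p,d=r.camera("wrist");cv2.imwrite(f"pics/{name}.png",p[:,:,::-1])
    k=[pr[k] for k in("fx","fy","cx","cy")];np.savez(name+".npz",p=p,d=d,T=pr["world_from_camera"],k=k);return p,d,np.array(pr["world_from_camera"]),k
def analyse(p,d,T,k,masks):
    Rw,o,W=cloud(p,d,T,k);z=W[...,2];g=p.astype(int).sum(-1)
    inb=(np.abs(W[...,0]-.455)<.06)&(np.abs(W[...,1]+.21)<.11)&(d>0)
    print("board z",np.median(z[inb]))
    # line: dark thin via blackhat
    gb=cv2.cvtColor(p,cv2.COLOR_RGB2GRAY);bh=cv2.morphologyEx(gb,cv2.MORPH_BLACKHAT,np.ones((1,11),np.uint8))
    P=onplane(Rw,o,(bh>30),.010)
    s=(abs(P[:,1]+.259)<.012)&(P[:,0]>.395)&(P[:,0]<.47);P=P[s]
    for _ in range(4):
        c=np.polyfit(P[:,0],P[:,1],1);e=P[:,1]-np.polyval(c,P[:,0]);P=P[abs(e)<max(.0012,1.5*e.std())]
    print("line y=",c,"n",len(P),"at x=.455:",np.polyval(c,.455),"board yaw",np.degrees(np.arctan2(-1,c[0])))
    m=masks
    if m is not None:
        m=m&(abs(z-.048)<.005);rc=cv2.minAreaRect((onplane(Rw,o,m,.048)*1e3).astype(np.float32));print("block top",rc,"depth z",np.median(z[m]))
    f=(W[...,0]>.455)&(W[...,0]<.51)&(abs(W[...,1]+.2)<.08)&(z>.021)&(z<.031);Q=onplane(Rw,o,f,.0255)
    if len(Q)>50: print("fence rect",cv2.minAreaRect((Q*1e3).astype(np.float32)),len(Q))
    # front edge of fence per bin
    ys=np.arange(-.28,-.13,.01);E=[(yy,np.percentile(Q[abs(Q[:,1]-yy)<.005,0],3)) for yy in ys if (abs(Q[:,1]-yy)<.005).sum()>8]
    if len(E)>3:
        E=np.array(E);c2=np.polyfit(E[:,0],E[:,1],1);print("fence face x=",c2,"at y=-.2:",np.polyval(c2,-.2),"dir",np.degrees(np.arctan(c2[0])))
E
python3 - <<'E'
from h import *
a=np.load("w1.npz");c=r.cut_out("wrist","block")
analyse(a["p"],a["d"],a["T"],a["k"],c[0]["mask"])
E
```

```text
board z 0.29400986129491125
line y= [ 0.0928 -0.3013] n 120 at x=.455: -0.25907920634801707 board yaw -84.70056149617129
block top ((417.26800537109375, -162.6070556640625), (40.033042907714844, 56.093135833740234), 14.171746253967285) depth z 0.047421116550124154
fence rect ((498.25018310546875, -199.5586700439453), (32.703338623046875, 162.02183532714844), 3.8818442821502686) 1679
fence face x= [-0.0965  0.4652] at y=-.2: 0.4845245773851601 dir -5.513710744568527
```

```bash
python3 -c "
from h import *
goto([.4173,-.1626,.10],14.2);goto([.4173,-.1626,.014],14.2)"
```

```text
t 2.95 d [  3.5 -25.1 119.5] rot [ 0.   -0.    0.72]
t 2.95 d [  3.4 -25.1 205.5] rot [ 0.   -0.    0.72]
```

Emit:
move_arm(
  series=[
    [[3.5, -25, 60, 0, 0, 0.72], [3.5, -25, 100, 0, 0, 0.72], [3.5, -25, 120, 0, 0, 0.72], [3.5, -25, 150, 0, 0, 0.72], [3.5, -25, 180, 0, 0, 0.72], [3.5, -25, 195, 0, 0, 0.72], [3.5, -25, 205, 0, 0, 0.72], [3.5, -25, 205, 0, 0, 0.72]],
  ],
  jaw=1,
)

```text
time_s: 3.75
ee_pos: [0.417, -0.1628, 0.0136]
eef_rot: [-179.9, 0.1, 14.1]
contact_force: [0.3, 0.4, -0.6]
opening: 0.0854
gripper_force: 0.0
```

```bash
python3 -c "
from h import *
goto([.4173,-.1626,.014],14.2)
p,d,T,k=shot('w2')"
```

```text
t 3.75 d [ 0.4 -0.1 -0.4] rot [-0.01  0.01 -0.01]
```

View pics/w2.png

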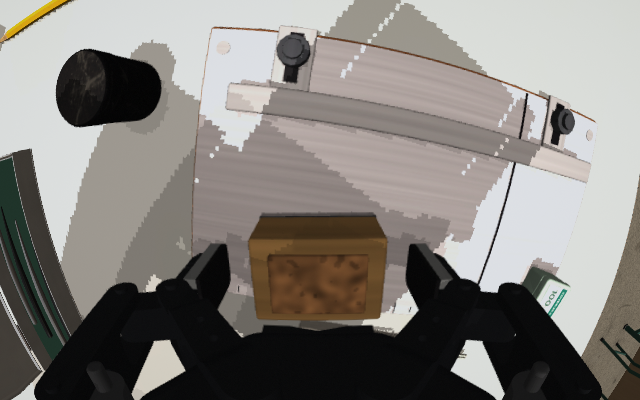

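The block is centred and square between the open fingers. The fence and line are clear, so I'll measure them again from here and close.

```bash
python3 - <<'E'
from h import *
a=np.load("w2.npz");analyse(a["p"],a["d"],a["T"],a["k"],None)
E
```

```text
board z 0.02623733362879878
line y= [ 0.0961 -0.3032] n 268 at x=.455: -0.2594422488084075 board yaw -84.51036914999578
fence rect ((499.74615478515625, -199.74301147460938), (32.568145751953125, 163.46328735351562), 4.809690952301025) 8763
fence face x= [-0.0938  0.4658] at y=-.2: 0.4845983613868683 dir -5.360238455446472
```

Emit:
move_arm(
  series=[
    [[0, 0, 0, 0, 0, 0], [0, 0, 0, 0, 0, 0], [0, 0, 0, 0, 0, 0], [0, 0, 0, 0, 0, 0], [0, 0, 0, 0, 0, 0], [0, 0, 0, 0, 0, 0], [0, 0, 0, 0, 0, 0], [0, 0, 0, 0, 0, 0]],
  ],
  jaw=-1,
)

```text
time_s: 4.6
ee_pos: [0.4182, -0.1635, 0.0155]
eef_rot: [179.9, -0.1, 14.1]
contact_force: [-1.6, 1.1, 5.2]
opening: 0.0553
gripper_force: 64.3
```

Emit:
move_arm(
  series=[
    [[4, 0.6, -1, 0, 0, 0.2], [9, 1.4, -1, 0, 0, 0.4], [14, 2.1, -1, 0, 0, 0.6], [19, 2.9, -1, 0, 0, 0.9], [24, 3.6, -1, 0, 0, 1.15], [29, 4.4, -1, 0, 0, 1.35], [33, 5, -1, 0, 0, 1.45], [33, 5, -1, 0, 0, 1.45]],
  ],
)

```text
time_s: 5.4
ee_pos: [0.4513, -0.16, 0.0155]
eef_rot: [-180.0, -0.0, 5.3]
contact_force: [-1.5, 1.5, 3.8]
opening: 0.0553
gripper_force: 64.7
```

```bash
cat >> h.py <<'E'
def bc(psi=5.45,L=(.455,-.2594)):
    s,p,_=cur();a=np.radians(psi);bx=np.array([np.sin(a),-np.cos(a)]);by=np.array([np.cos(a),np.sin(a)])
    F=np.array(s["contact_force"]);print("t",s["time_s"],"front-to-line mm",((p[:2]-L)@bx+.028)*1e3,"y mm",(p[:2]-L)@by*1e3,"z",p[2]*1e3,"yaw",s["eef_rot"],"F bx,by,z",F[:2]@bx,F[:2]@by,F[2])
E
python3 -c "
from h import *
bc()"
```

```text
t 5.4 front-to-line mm -71.33232300742904 y mm 5.736879571199893 z 15.52914006407021 yaw [-179.9982   -0.0288    5.3326] F bx,by,z -1.6154188053101834 -1.3079672861661522 3.804121323123198
```

Emit:
move_arm(
  series=[
    [[2, 0, 0, 0, 0, 0], [4, 0, 0, 0, 0, 0], [6, 0, 0, 0, 0, 0], [7, 0, 0, 0, 0, 0], [7, 0, 0, 0, 0, 0]],
  ],
)

```text
time_s: 5.9
ee_pos: [0.4568, -0.1593, 0.0155]
eef_rot: [-180.0, 0.1, 5.4]
contact_force: [-4.1, -0.5, 5.9]
opening: 0.0547
gripper_force: 65.0
```

Emit:
move_arm(
  series=[
    [[0.5, 0, 0, 0, 0, 0], [1, 0, 0, 0, 0, 0], [1, 0, 0, 0, 0, 0]],
  ],
)

```text
time_s: 6.2
ee_pos: [0.4575, -0.1593, 0.0156]
eef_rot: [-180.0, 0.1, 5.4]
contact_force: [-5.9, 0.2, 6.6]
opening: 0.0548
gripper_force: 65.1
```

```bash
python3 -c "
from h import *
bc()"
```

```text
t 6.2 front-to-line mm -71.44681868026512 y mm 12.0185080527229 z 15.553854161935735 yaw [-179.969     0.119     5.3597] F bx,by,z -0.765999985550174 -5.812657911452014 6.551520965874523
```

Emit:
move_arm(
  series=[
    [[0.5, 0, 0, 0, 0, 0], [1, 0, 0, 0, 0, 0], [1, 0, 0, 0, 0, 0]],
  ],
)

```text
time_s: 6.5
ee_pos: [0.4586, -0.1591, 0.0155]
eef_rot: [-180.0, 0.1, 5.4]
contact_force: [-4.7, 0.0, 6.2]
opening: 0.0551
gripper_force: 65.1
```

```bash
python3 -c "
from h import *
bc()"
```

```text
t 6.5 front-to-line mm -71.46988888206631 y mm 13.120512633623552 z 15.549481735262667 yaw [-179.9703    0.112     5.3646] F bx,by,z -0.4792072096954847 -4.639141113103933 6.231436113948434
```

Emit:
move_arm(
  series=[
    [[0.5, 0, 0, 0, 0, 0], [1, 0, 0, 0, 0, 0], [1, 0, 0, 0, 0, 0]],
  ],
)

```text
time_s: 6.8
ee_pos: [0.4595, -0.1591, 0.0156]
eef_rot: [-180.0, 0.1, 5.4]
contact_force: [-6.1, -0.3, 7.5]
opening: 0.055
gripper_force: 65.0
```

Emit:
move_arm(
  series=[
    [[0.5, 0, 0, 0, 0, 0], [1, 0, 0, 0, 0, 0], [1, 0, 0, 0, 0, 0]],
  ],
)

```text
time_s: 7.1
ee_pos: [0.4605, -0.159, 0.0155]
eef_rot: [-180.0, 0.1, 5.4]
contact_force: [-5.8, 0.0, 6.5]
opening: 0.0551
gripper_force: 65.0
```

```bash
python3 -c "
from h import *
bc()"
```

```text
t 7.1 front-to-line mm -71.44994336034699 y mm 15.05350949619509 z 15.5498966692691 yaw [-179.9682    0.1177    5.3583] F bx,by,z -0.5915492711144328 -5.744096876009299 6.493995170232204
```

Emit:
move_arm(
  series=[
    [[0, 0, -0.6, 0, 0, 0], [0, 0, -1.2, 0, 0, 0], [0.5, 0, -1.2, 0, 0, 0], [1, 0, -1.2, 0, 0, 0], [1, 0, -1.2, 0, 0, 0]],
  ],
)

```text
time_s: 7.6
ee_pos: [0.4617, -0.1589, 0.0161]
eef_rot: [-180.0, 0.1, 5.4]
contact_force: [-4.2, -2.3, -3.9]
opening: 0.0547
gripper_force: 64.2
```

Emit:
move_arm(
  series=[
    [[0.5, 0, 0, 0, 0, 0], [1, 0, 0, 0, 0, 0], [1, 0, 0, 0, 0, 0]],
  ],
)

```text
time_s: 7.9
ee_pos: [0.4617, -0.1589, 0.0161]
eef_rot: [-180.0, 0.2, 5.4]
contact_force: [-6.7, -3.7, -2.6]
opening: 0.055
gripper_force: 64.4
```

```bash
python3 -c "
from h import *
bc()"
```

```text
t 7.9 front-to-line mm -71.43040169736655 y mm 16.18512862610039 z 16.112428897876484 yaw [-179.956     0.2276    5.3947] F bx,by,z 3.087563826866617 -6.981338942123975 -2.55244022168707
```

Motion along y stalled at 16.2 mm and the force is rising, so the block has met the fence. I'll take out the slight upward pull and hold.

Emit:
move_arm(
  series=[
    [[0, 0, 0.5, 0, 0, 0], [0, 0, 0.5, 0, 0, 0], [0, 0, 0.5, 0, 0, 0], [0, 0, 0.5, 0, 0, 0]],
  ],
)

```text
time_s: 8.3
ee_pos: [0.4616, -0.1587, 0.0157]
eef_rot: [-179.9, 0.2, 5.4]
contact_force: [-7.5, -1.9, -1.3]
opening: 0.0553
gripper_force: 64.5
```

```bash
python3 -c "
from h import *
bc();bc()"
```

```text
t 8.3 front-to-line mm -71.61656608526842 y mm 16.173937475331424 z 15.656601129868008 yaw [-179.9362    0.2228    5.3819] F bx,by,z 1.1745127463956444 -7.612837560633938 -1.3114168041684013
t 8.3 front-to-line mm -71.61656608526842 y mm 16.173937475331424 z 15.656601129868008 yaw [-179.9362    0.2228    5.3819] F bx,by,z 1.1745127463956444 -7.612837560633938 -1.3114168041684013
```

Emit:
move_arm(
  series=[
    [[0, 2, 0, 0, 0, 0], [0, 6, 0, 0, 0, 0], [0, 11, 0, 0, 0, 0], [0, 16, 0, 0, 0, 0], [0, 21, 0, 0, 0, 0], [0, 26, 0, 0, 0, 0], [0, 30, 0, 0, 0, 0], [0, 30, 0, 0, 0, 0]],
  ],
)

```text
time_s: 9.1
ee_pos: [0.4644, -0.1877, 0.0157]
eef_rot: [-179.8, 0.2, 5.3]
contact_force: [-5.6, 2.2, -0.2]
opening: 0.0552
gripper_force: 64.6
```

```bash
python3 - <<'E'
from h import *
bc()
p,d,T,k=shot("w3");analyse(p,d,T,k,None);bc()
E
```

```text
t 9.1 front-to-line mm -42.51431710407809 y mm 16.15206375637057 z 15.69151543305749 yaw [-179.8281    0.2354    5.3437] F bx,by,z -2.7482355408460477 -5.355592284139442 -0.18624064467436585
board z 0.04871268356987342
line y= [ 0.0951 -0.3025] n 157 at x=.455: -0.2592301937837594 board yaw -84.56779663690335
fence rect ((485.097900390625, -199.86065673828125), (161.4232177734375, 45.05528259277344), 87.56977844238281) 9797
fence face x= [-0.1073  0.46  ] at y=-.2: 0.4814845069195418 dir -6.124524171120077
t 9.15 front-to-line mm -42.55131023386286 y mm 16.164696644342083 z 15.695357283875305 yaw [-179.8386    0.2308    5.3537] F bx,by,z -2.2054900924297227 -5.972228644679265 -0.36918733694412253
```

View pics/w3.png

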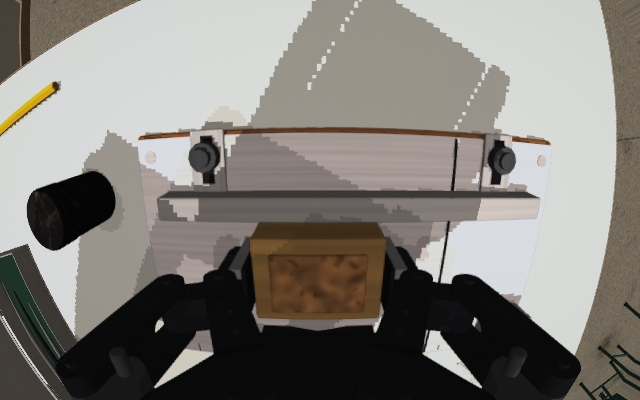

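The block is flush with the fence (edge at row about 222) and the line is visible at column 430–450. I'll go on to about 10 mm short and then measure the block edge against the line in one image.

Emit:
move_arm(
  series=[
    [[0, 3, 0, 0, 0, 0], [0, 8, 0, 0, 0, 0], [0, 13, 0, 0, 0, 0], [0, 18, 0, 0, 0, 0], [0, 23, 0, 0, 0, 0], [0, 28, 0, 0, 0, 0], [0, 32, 0, 0, 0, 0], [0, 32, 0, 0, 0, 0]],
  ],
)

```text
time_s: 9.95
ee_pos: [0.4674, -0.2194, 0.0157]
eef_rot: [-179.8, 0.2, 5.3]
contact_force: [-6.0, 2.1, 0.3]
opening: 0.0553
gripper_force: 64.7
```

```bash
python3 - <<'E'
from h import *
bc()
p,d,T,k=shot("w4");bc();analyse(p,d,T,k,None)
c=cv2.resize(p[180:340,230:430],None,fx=4,fy=3.7,interpolation=cv2.INTER_CUBIC);cv2.imwrite("pics/w4c.png",c[:,:,::-1])
E
```

```text
t 9.95 front-to-line mm -10.658383268812074 y mm 16.129961780495755 z 15.695552041361724 yaw [-179.8111    0.2331    5.3487] F bx,by,z -2.6505327881951746 -5.749394831247516 0.32415203775754553
t 10.0 front-to-line mm -10.627775149355275 y mm 16.119036383540628 z 15.697357330940836 yaw [-179.8242    0.2313    5.3525] F bx,by,z -2.805775379290509 -5.226717489097356 -0.45312197656401154
board z 0.04871451991356322
line y= [-0.7014  0.0626] n 125 at x=.455: -0.2565843339151989 board yaw -125.04604603532349
fence rect ((487.4900817871094, -199.85177612304688), (161.77279663085938, 41.08696365356445), 87.66352081298828) 9680
fence face x= [-0.067   0.4683] at y=-.2: 0.4817025471331141 dir -3.8323620311629165
```

View pics/w4c.png

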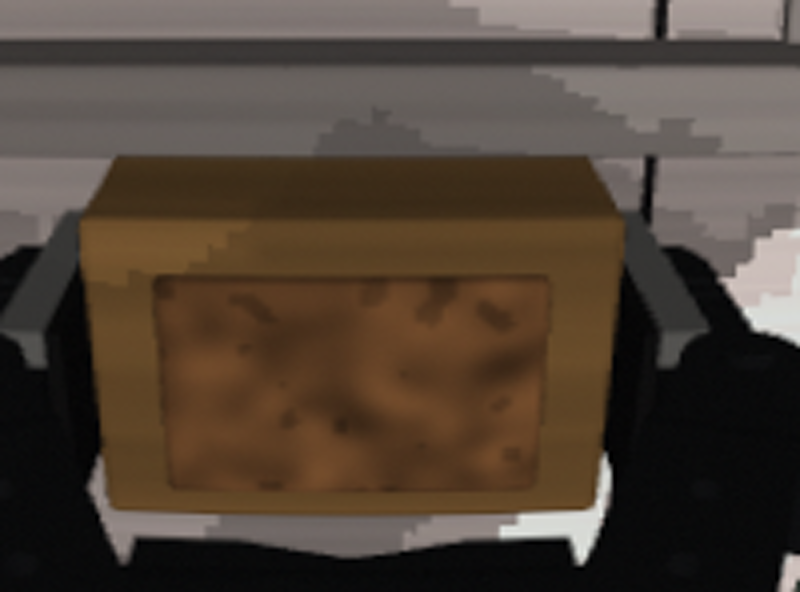

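The crop shows the front vertical edge running from (622,217) at the top down to (590,157) at fence-top level, and the line at (649,195) and (660,20). I'll turn these into board coordinates.

```bash
cat >> h.py <<'E'
def pts(T,k,L,psi=5.45,L0=(.455,-.2594)):
    fx,fy,cx,cy=k;a=np.radians(psi);bx=np.array([np.sin(a),-np.cos(a)]);by=np.array([np.cos(a),np.sin(a)])
    for u,v,z in L:
        u=230+(u+.5)/4-.5;v=180+(v+.5)/3.7-.5
        x=(u-cx)/fx;y=(v-cy)/fy;t=np.hypot(x,y);f=np.tan(t)/t;q=T[:3,:3]@np.array([x*f,-y*f,-1]);P=T[:3,3]+q*(z-T[2,3])/q[2]
        w=P[:2]-L0;print((round(u,1),round(v,1),z),"bx mm",w@bx*1e3,"by",w@by*1e3)
E
python3 - <<'E'
from h import *
a=np.load("w4.npz")
pts(a["T"],a["k"],[(623,217,.048),(590,157,.0255),(82,220,.048),(117,157,.0255),(649,200,.01),(651,170,.01),(660,20,.01)])
a=np.load("w3.npz");T=a["T"]
E
```

```text
(385.4, 238.3, 0.048) bx mm -12.419201646430302 by 35.996114295657115
(377.1, 222.1, 0.0255) bx mm -11.618767862810884 by 34.70840580139381
(250.1, 239.1, 0.048) bx mm -65.72104987651171 by 35.674307046333595
(258.9, 222.1, 0.0255) bx mm -66.3801696466355 by 34.7478873631536
(391.9, 233.7, 0.01) bx mm -0.07662807020601262 by 22.48152540249208
(392.4, 225.6, 0.01) bx mm -0.16592748507946467 by 27.053108176292717
(394.6, 185.0, 0.01) bx mm -0.44938555493384663 by 48.757085720767535
```

Emit:
move_arm(
  series=[
    [[0, 2, 0, 0, 0, 0], [0, 4, 0, 0, 0, 0], [0, 6, 0, 0, 0, 0], [0, 8, 0, 0, 0, 0], [0, 9, 0, 0, 0, 0], [0, 9, 0, 0, 0, 0]],
  ],
)

```text
time_s: 10.6
ee_pos: [0.4682, -0.2278, 0.0157]
eef_rot: [-179.8, 0.2, 5.4]
contact_force: [-6.1, 4.3, 2.2]
opening: 0.0554
gripper_force: 64.8
```

```bash
python3 - <<'E'
from h import *
p,d,T,k=shot("w5");bc()
c=cv2.resize(p[180:340,230:430],None,fx=4,fy=3.7,interpolation=cv2.INTER_CUBIC);cv2.imwrite("pics/w5c.png",c[:,:,::-1])
E
```

```text
t 10.65 front-to-line mm -2.2229463335893263 y mm 16.132473139537677 z 15.707330678391699 yaw [-179.777     0.2354    5.3522] F bx,by,z -5.857248541001915 -5.486467335285733 0.6695419633496368
```

View pics/w5c.png

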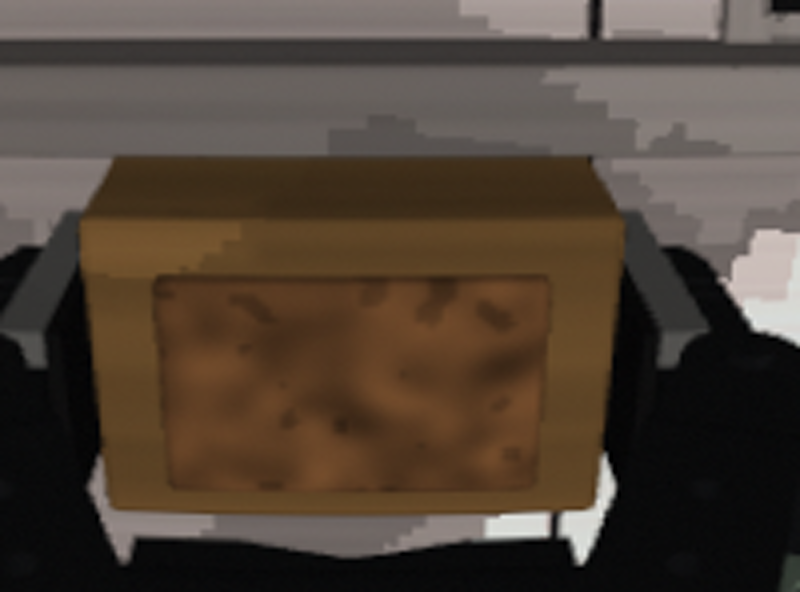

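The block hasn't shifted in the grip. The line now shows at (596,20) beyond the fence and at (555,525) on the near side.

```bash
python3 - <<'E'
from h import *
a=np.load("w5.npz")
pts(a["T"],a["k"],[(623,217,.048),(591,157,.0255),(82,220,.048),(117,157,.0255),(596,20,.01),(555,525,.01)])
E
```

```text
(385.4, 238.3, 0.048) bx mm -3.9671905422468443 by 35.991090507933585
(377.4, 222.1, 0.0255) bx mm -3.0627324104241076 by 34.69976878951029
(250.1, 239.1, 0.048) bx mm -57.27116345206858 by 35.653722499038366
(258.9, 222.1, 0.0255) bx mm -57.94455006791751 by 34.72686927889703
(378.6, 185.0, 0.01) bx mm -0.3038625063752301 by 48.70233987261689
(368.4, 321.5, 0.01) bx mm -0.3525147365397081 by -35.10238018588758
```

Emit:
move_arm(
  series=[
    [[0, 0.7, 0, 0, 0, 0], [0, 1.4, 0, 0, 0, 0], [0, 2.1, 0, 0, 0, 0], [0, 2.1, 0, 0, 0, 0], [0, 2.1, 0, 0, 0, 0]],
  ],
)

```text
time_s: 11.15
ee_pos: [0.4684, -0.2297, 0.0157]
eef_rot: [-179.8, 0.2, 5.4]
contact_force: [-5.5, 4.4, 1.4]
opening: 0.0548
gripper_force: 64.8
```

```bash
python3 -c "
from h import *
bc()"
```

```text
t 11.15 front-to-line mm -0.27891176255764527 y mm 16.114479683161896 z 15.687924309485522 yaw [-179.7652    0.2399    5.3517] F bx,by,z -4.944620942732708 -5.064355197605417 1.3674507981030053
```

Emit:
move_arm(
  series=[
    [[0.4, 0, 0, 0, 0, 0], [0.8, 0, 0, 0, 0, 0], [0.8, 0, 0, 0, 0, 0], [0.8, 0, 0, 0, 0, 0], [0.8, -0.6, 0, 0, 0, 0], [0.8, -1.2, 0, 0, 0, 0], [0.8, -1.2, 0, 0, 0, 0]],
  ],
)

```text
time_s: 11.85
ee_pos: [0.4684, -0.2297, 0.0157]
eef_rot: [-179.9, 0.3, 5.4]
contact_force: [-8.8, -1.9, 1.1]
opening: 0.055
gripper_force: 64.7
```

```bash
python3 -c "
from h import *
bc()"
```

```text
t 11.85 front-to-line mm -0.31132857727631663 y mm 16.145716102557387 z 15.695043861368093 yaw [-179.87      0.3073    5.3987] F bx,by,z 1.1022118050994771 -8.943028183584971 1.078002307091257
```

Emit:
move_arm(
  series=[
    [[-1, 0.2, 0, 0, 0, 0], [-2, 0.2, 0, 0, 0, 0], [-2, 0.2, 0, 0, 0, 0]],
  ],
)

```text
time_s: 12.15
ee_pos: [0.4684, -0.2302, 0.0157]
eef_rot: [-179.9, 0.1, 5.4]
contact_force: [-3.8, 1.1, -2.8]
opening: 0.0549
gripper_force: 64.3
```

```bash
python3 -c "
from h import *
bc()"
```

```text
t 12.15 front-to-line mm 0.22503228995179175 y mm 16.12054876967375 z 15.710863697180034 yaw [-179.9271    0.0789    5.3609] F bx,by,z -1.4687888673227627 -3.7165628399075716 -2.790002042986144
```

Emit:
move_arm(
  series=[
    [[0, 0, 0, 0, 0, 0], [0, 0, 0, 0, 0, 0], [0, 0, 0, 0, 0, 0], [0, 0, 0, 0, 0, 0], [0, 0, 0, 0, 0, 0], [0, 0, 0, 0, 0, 0], [0, 0, 0, 0, 0, 0], [0, 0, 0, 0, 0, 0]],
  ],
  jaw=1,
)

```text
time_s: 12.95
ee_pos: [0.4691, -0.2308, 0.016]
eef_rot: [-180.0, -0.0, 5.4]
contact_force: [-0.3, 0.5, 0.5]
opening: 0.0855
gripper_force: 0.0
```

```bash
python3 - <<'E'
from h import *
p,d,T,k=shot("w6");bc()
c=cv2.resize(p[180:340,230:430],None,fx=4,fy=3.7,interpolation=cv2.INTER_CUBIC);cv2.imwrite("pics/w6c.png",c[:,:,::-1])
E
```

```text
t 13.0 front-to-line mm 0.823423646997487 y mm 16.76333243266455 z 15.994029489567533 yaw [-179.9949   -0.0029    5.3587] F bx,by,z 0.7010023153963603 0.3243026572299683 0.0994298193101617
```

View pics/w6c.png

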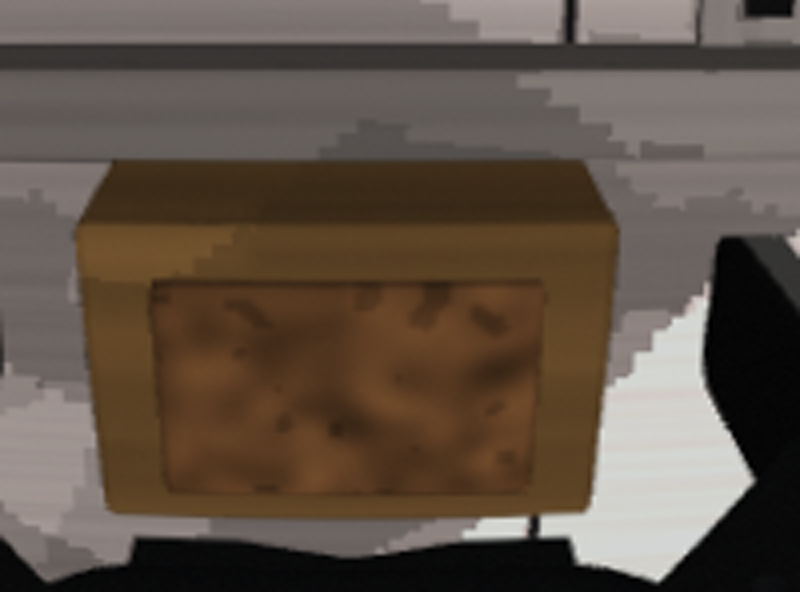

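```bash
python3 - <<'E'
from h import *
a=np.load("w6.npz")
pts(a["T"],a["k"],[(617,224,.048),(583,160,.0255),(76,226,.048),(113,160,.0255),(570,20,.01),(534,525,.01)])
goto([.469,-.231,.16],5.4)
E
```

```text
(383.9, 240.2, 0.048) bx mm -1.4656415968217429 by 35.51023187547828
(375.4, 222.9, 0.0255) bx mm -0.8666393251844231 by 34.7593561483935
(248.6, 240.7, 0.048) bx mm -55.0829442750654 by 35.3405840660293
(257.9, 222.9, 0.0255) bx mm -55.48677652316556 by 34.83859821157034
(372.1, 185.0, 0.01) bx mm -0.43627621274427836 by 49.256090737979626
(363.1, 321.5, 0.01) bx mm -0.4381149653838872 by -34.40920551385463
t 13.0 d [  -0.1    0.2 -144. ] rot [-0.   -0.   -0.01]
```

The edge is within about 0.2 mm of the line and the block is flush, so I'll retract straight up.

Emit:
move_arm(
  series=[
    [[0, 0, -15, 0, 0, 0], [0, 0, -40, 0, 0, 0], [0, 0, -80, 0, 0, 0], [0, 0, -120, 0, 0, 0], [0, 0, -150, 0, 0, 0], [0, 0, -150, 0, 0, 0], [0, 0, -150, 0, 0, 0]],
  ],
)

```text
time_s: 13.7
ee_pos: [0.4691, -0.2308, 0.1664]
eef_rot: [180.0, -0.1, 5.4]
contact_force: [-0.9, 0.3, -0.9]
opening: 0.0851
gripper_force: 0.0
```

```bash
python3 - <<'E'
from h import *
p,d,T,k=shot("w7")
c=cv2.resize(p[60:260,200:440],None,fx=3,fy=3,interpolation=cv2.INTER_CUBIC);cv2.imwrite("pics/w7c.png",c[:,:,::-1])
m=r.cut_out("wrist","block")[0]["mask"];analyse(p,d,T,k,m)
E
```

```text
board z 0.23638244271510012
line y= [ 0.0984 -0.3035] n 87 at x=.455: -0.2586811321444198 board yaw -84.3786846391463
block top ((468.2824401855469, -229.72689819335938), (38.90517807006836, 55.78870391845703), 5.34019136428833) depth z 0.04703447312049608
fence rect ((498.900634765625, -199.1808319091797), (32.05902099609375, 161.87757873535156), 3.845961809158325) 2409
fence face x= [-0.0862  0.4673] at y=-.2: 0.48457308253268827 dir -4.927082206664681
```

View pics/w7c.png

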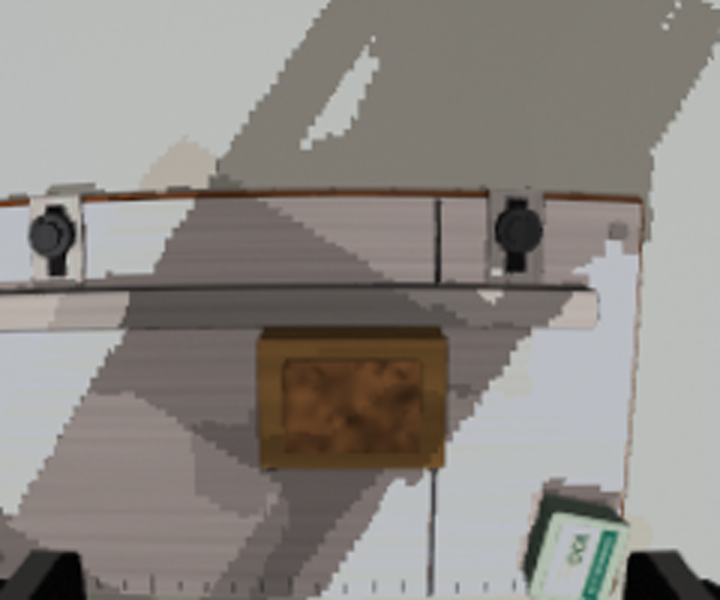

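The front edge is on the line (430–440 px) and the block is flush and parallel to the fence. The box hasn't moved, so I'm handing in.

```bash
python3 -c "
from bench import r
print(r.job_done())"
```

```text
the job is handed in; nothing more can be done
None
```

The job is handed in: the block sits flush with the fence, its leading edge within about 0.5 mm of the scribed line by camera; contact with the fence peaked at about 9 N, but I was given no verdict.

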